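# Lock the vial caddy into its desk dock with the cam lever

### The job

Slide the vial caddy, stud first, between the rails of its desk dock until the headed stud stands in the mouth of the open cam, then swing the lever with the red grip counter-clockwise (seen from above) so that the cam's curved slot draws the caddy tight against the rubber buffers: keep turning until the lever pushes back with about 10 N at its grip, then let go. Do not force it much beyond that, do not tip the caddy, keep the four vials standing in it and leave the other things on the desk where they are.

Things in the scene. Friction and masses are not known exactly. Their poses are not given: they have to be found in the camera images.
- caddy: loose white open caddy, teal trim, 110 x 98 mm, walls 42 mm high, on four slick 2 mm feet, a vial in each of its four compartments; about 0.6 to 0.8 kg in all, balanced about its handle. Origin: centre of its underside; +x to the end with the stud, z up. A steel tongue (28 mm wide, z 17 to 22 mm, to x = 101 mm) bears the stud.
- caddy_grip (a point): middle of the caddy's teal handle, 98 mm above its origin: a bar 14 mm thick (along the caddy's y), 102 mm long (along x), 88 to 108 mm above the desk. The vials beneath end 70 mm above the desk. Take it across its thickness from above; slide the caddy on its feet rather than carry it.
- stud (a point): upright headed steel stud on the tongue, 89 mm ahead (+x) of the caddy's origin; neck 8 mm in diameter, greased; the head is 17 mm in diameter and 39 to 45 mm above the desk. This point: on the stud's axis at the height of the cam plate, 31.5 mm above the desk.
- dock: grey and aluminium dock, fixed to the desk. Origin on the desk, in the middle of the front face of its end wall; +x is the direction in which the caddy goes in (its own +x along it), z up. The caddy's origin stands at about x = -62 mm in this frame when its stud has stopped against the cam's hub, and at -57 to -61 mm when drawn tight.
- dock_mouth (a point): point on the desk in the middle of the dock's open end, 105 mm before the origin (x = -105 mm). From x = -75 to 8 mm two side rails, 22 mm high, leave 102 mm between them (2 mm of play on each side of the caddy); flared lead-ins widen from there to x = -108 mm.
- end_wall (a point): point 30 mm above the dock's origin, in the 44 mm window of the end wall (48 mm high) through which the tongue goes. On each side of it a round black rubber buffer faces the caddy and stands out about 5 mm; the buffers are screwed in to a depth that differs by up to 2 mm either way each time, which is not reported.
- cam_axis (a point): point on the cam's vertical axis, at x = 64 mm, y = 0 in the dock's frame, 31.5 mm above the desk (middle of the cam plate).
- cam: steel cam on the dock: hub and hook with a curved slot between them (plate 26.5 to 36.5 mm above the desk, under the stud's head), lever on top. Origin on the desk on the cam's axis. The stud goes in from the rails' side until it stops about 37.5 mm from the axis; turned, the hook passes behind it (from 0.45 rad on) and draws it towards the axis, 5.5 mm per rad.
- lever_knob (a point): red upright grip at the lever's end, 20 mm thick, 45 to 88 mm above the desk, 72 mm from the cam's axis; it spins freely on its pin, so it can be held and led along the arc without turning the hand. The bar under it ends 43 mm above the desk. This point: on the grip's axis, 68 mm up. It starts on the dock's -y side and swings round the far (+x) side.
- cam_turn (a joint): turn of cam and lever, rad, growing counter-clockwise from above, -0.6 to 2.1. Starts open, -0.4 to 0.08 (the mouth admits the stud below 0.15). The caddy meets the buffers between 0.8 and 1.6, differently each time; then the push at the grip rises from 3 N to 10 N (50 N on the stud) within 0.2 to 0.4 rad. It stays when let go. Below 8 N: loose; above 14 N: overstrained (85 N).
- vial_a: amber vial with a white cap, 33 mm in diameter, 60 mm high, in the caddy's compartment at +x, +y. Origin: centre of its underside, z up.
- vial_d: amber vial with a white cap, 34 mm in diameter, 64 mm high, in the compartment at -x, -y. Origin: centre of its underside, z up.
- vial_i: clear vial with a grey cap, 30 mm in diameter, 58 mm high, in the compartment at +x, -y. Origin: centre of its underside, z up.
- vial_b: small amber vial with a white cap, 26 mm in diameter, 55 mm high, in the compartment at -x, +y. Origin: centre of its underside, z up.
- vial_f: bystander: larger amber vial with a white cap, 46 mm in diameter, 92 mm high, standing beyond the lever end of the dock. Origin: centre of its underside.
- box_green: bystander: white and green medicine box, 36 x 68 x 64 mm high, standing beside the dock. Origin: centre of its underside.
- tape_2: bystander: roll of cream tape lying flat, 103 mm in diameter, 25 mm high, to the right of the caddy. Origin: centre of its underside.
Mind the look-alikes: they are no part of the job. Leave any green or pink look-alike of the vial_a alone.

How it is judged:
On the way, in this order (a step that is already met when the one before it is completed fails the run):
1. the caddy stands between the rails with its stud in the mouth of the open cam (horizontal distance between stud and cam_axis below 0.042 m and z of caddy in the frame of dock below 0.004 m and value of joint cam_turn below 0.5 rad), for 0.2 s.
2. the cam holds the stud drawn tight (contact force between cam and caddy above 25 N and value of joint cam_turn above 0.7 rad), for 0.2 s.
At the end, for the whole second after the job is handed in: the caddy stands flat between the rails (within 4 mm of the desk), its stud drawn to less than 37 mm from the cam axis and held by the cam (turned beyond 0.7 rad) with more than 25 N, lever let go; the caddy at rest with all four vials upright (within 0.2 rad) in it (all of step 2 and horizontal distance between stud and cam_axis below 0.037 m and z of caddy in the frame of dock below 0.004 m and linear speed of caddy below 0.02 m/s and angle between each of vial_a, vial_d, vial_i, vial_b's own z axis and vertical below 0.2 rad and horizontal distance between each of vial_a, vial_d, vial_i, vial_b and caddy below 0.05 m); the robot touches nothing.
It fails at once if the cam lock is overstrained or the stud rammed against it (contact force between cam and caddy above 85 N).
It fails at once if the large vial, the green box or the tape roll is disturbed (distance of any of vial_f, box_green, tape_2 from where it was at the start of the episode above 0.03 m).
It fails at once if the caddy is tipped (angle between caddy's own z axis and vertical above 0.35 rad).
It also fails if it takes over 67 s, if anything falls off the work surface, if the arm or the gripper's body presses on something with over 40 N, if the wrist force passes 120 N, or if a joint passes its speed limit or range.

### The arm

A 7-joint arm with a two-finger parallel gripper is mounted at the origin on a cart in front of the work surface, level with it; the furniture and walls round the work are solid. World frame = base frame: x ahead of the robot, y to its left, z up, the work surface at z = 0. Lengths are in m, angles in rad, forces in N, time in s.
With the tool pointing down it reaches from about 0.35 to 0.9 m from the base axis. Payload 19.9 kg.
Tool frame: the origin (TCP) lies between the finger pads; the fingertips stand 19 mm ahead of it and the grasp point (between the pads) is the TCP; z points along the fingers, y is the direction in which the jaws open and shut (so a half turn about z gives the same grasp; the last joint's range is limited). The gripper opens to 94 mm and grips with 3 to 60 N. Pads are 16 mm wide; open, the fingers measure 119 mm over their backs; the gripper's body (75 mm by 177 mm) begins 78 mm behind the grasp point.
Start: joints at [1.139, 0.417, -0.01, 1.614, 0.005, 1.111, -0.053], TCP at [0.237, -0.578, 0.224] pointing down, gripper open.
Joint ranges: [-2.81, 2.81], [-0.39, 2.02], [-1.27, 1.25], [0.06, 2.57], [-1.19, 4.33], [0.19, 2], [-2.82, 2.82]. Speed limits (rad/s): [1.89, 1.89, 2.39, 2.39, 3.01, 3.01, 3.01].

### API

Orientations are given as a 3x3 rotation matrix whose columns are the frame's x, y, z axes.
In Python, from rig import robot gives the robot as it stands. Calls block until the motion is done:
- robot.move_ptp(position, orientation): joint-space move of the TCP to a pose.
- robot.move_linear(position, velocity=0.15, frame=None, threshold=None): straight line of the TCP; frame=None keeps the orientation; velocity is the mean speed in m/s. With threshold (N) it stops when the force on the tool has changed by that much, and returns True; else False.
- robot.goto_joints(angles): joint-space move.
- robot.gripper_to(opening): finger opening in m; the grip force is fixed at half the most; returns when the fingers have stopped.
- robot.pause(seconds).
- robot.ik(position, orientation): joint angles nearest the present ones, or None.
- robot.get_state(): the state.
- robot.grab_frame(name): name is "side" or "top" or "wrist"; returns the picture (420x560x3 uint8, red, green, blue); there is no depth.
- robot.camera_info(name): a dict with "fx", "fy", "cx", "cy" (pixels), "rvec" (rotation vector, rad) and "tvec" (3), from world to camera coordinates, as OpenCV has them. Camera axes: x right, y down, z forward; pixel columns grow to the right and rows downward; lengths in m; the calibration is good to about 2 mm. A picture is of the moment at which its call begins: read the wrist's pose just before it. camera_info takes no time and is no camera call; for the wrist camera it gives the pose at the moment of the call.
A pose or a line that the arm cannot do raises robot.PlanningError and nothing moves.
- robot.sign_off(): hands the job in, once; it reports no verdict.
The state is a dict: "time": time; "qpos": joint angles; "joint_vel": joint speeds; "effort": joint torques, N m; "ee_pos": TCP position; "tool_rot": TCP orientation; "force": force on the tool from outside, world axes, zero at the start; "moment": the same for the moment, N m; "opening": finger opening in m.
Only numpy, scipy, OpenCV 4.12 (cv2) and the standard library are available. Lean on these libraries where they do the work, as an engineer would, in place of code of your own. Each camera call takes 0.05 s, during which the arm holds its last target. There are 200 camera calls.

## Working session

There is one attempt and no reset: what is moved stays moved. The work goes in short steps, each a Python script; the robot and the scene stay as the last script left them, time stands still between calls to the robot, and variables do not carry over. Pictures are saved under pics/ and viewed, about 8 in all and at most 12, crops included, and the job is handed in when it is done.

```bash
ls; mkdir -p pics
cat > h.py <<'E'
import numpy as np, cv2
from rig import robot
def save(n,f,crop=None,s=1):
    im=robot.grab_frame(n)
    if crop: im=im[crop[1]:crop[3],crop[0]:crop[2]]
    im=cv2.resize(im,None,fx=s,fy=s,interpolation=cv2.INTER_CUBIC)
    cv2.imwrite('pics/'+f,im[:,:,::-1]); 
def ray(n,px,z,ci=None):
    c=ci or robot.camera_info(n); R=cv2.Rodrigues(np.array(c['rvec'],float))[0]; t=np.array(c['tvec'],float).ravel()
    o=-R.T@t; d=R.T@np.array([(px[0]-c['cx'])/c['fx'],(px[1]-c['cy'])/c['fy'],1.])
    return o+d*(z-o[2])/d[2]
def proj(n,P,ci=None):
    c=ci or robot.camera_info(n)
    K=np.array([[c['fx'],0,c['cx']],[0,c['fy'],c['cy']],[0,0,1.]])
    return cv2.projectPoints(np.array(P,float).reshape(-1,3),np.array(c['rvec'],float),np.array(c['tvec'],float),K,None)[0][:,0]
def down(yaw):  # tool x axis at yaw, z down
    c,s=np.cos(yaw),np.sin(yaw); return np.array([[c,s,0],[s,-c,0],[0,0,-1.]])
E
python3 - <<'E'
from h import *
save('top','t0.png',s=1.42); save('side','s0.png',s=1.42)
s=robot.get_state(); print(s['time'],s['ee_pos'],s['tool_rot'],s['opening'])
for n in('top','side','wrist'):
    c=robot.camera_info(n);R=cv2.Rodrigues(np.array(c['rvec'],float))[0];print(n,c,-R.T@np.array(c['tvec']).ravel())
E
```

```text
pics
0.1 [ 0.23739153 -0.57781612  0.22388647] [[ 9.24976988e-01  3.80022830e-01 -4.69009348e-04]
 [ 3.80023116e-01 -9.24976442e-01  1.00690608e-03]
 [-5.11752982e-05 -1.10959935e-03 -9.99999383e-01]] 0.09403983079024192
top {'fx': 384.1208812669795, 'fy': 384.1208812669795, 'cx': 279.739225806873, 'cy': 201.35453826224196, 'rvec': array([ 2.24840644, -2.18459266,  0.0725924 ]), 'tvec': array([-0.05661458,  0.54483914,  1.00122851])} [ 0.5085419  -0.01249232  1.02163717]
side {'fx': 405.68359503371903, 'fy': 405.68359503371903, 'cx': 280.92737965887426, 'cy': 200.498736639846, 'rvec': array([ 0.31137071, -2.48402625,  1.65841298]), 'tvec': array([0.54808097, 0.13551294, 0.89014941])} [0.34066334 0.88168683 0.46658259]
wrist {'fx': 295.2273287480355, 'fy': 295.2273287480355, 'cx': 280.98550418705634, 'cy': 208.41834886466307, 'rvec': array([-2.43241483,  1.63005306,  0.20485815]), 'tvec': array([-0.62400133, -0.02543002,  0.39100967])} [ 0.30362986 -0.55013829  0.38479822]
```

View pics/t0.png

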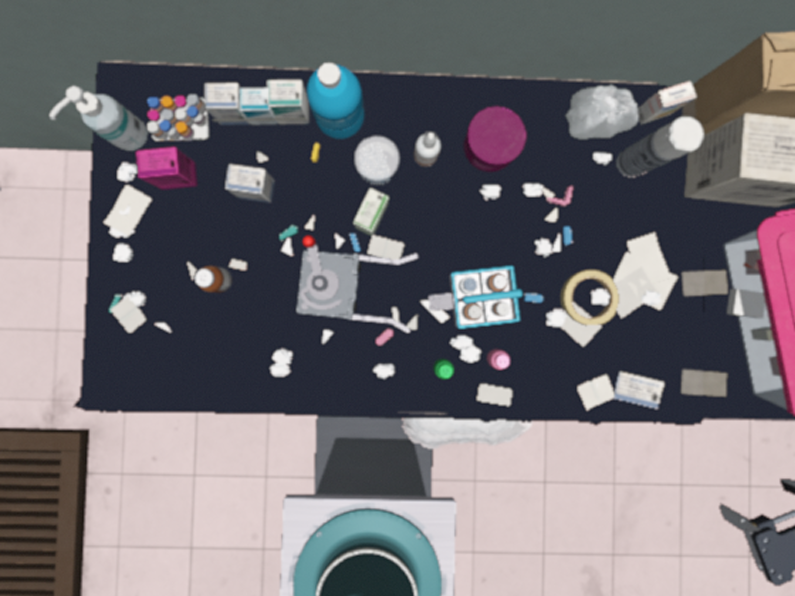

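View pics/s0.png

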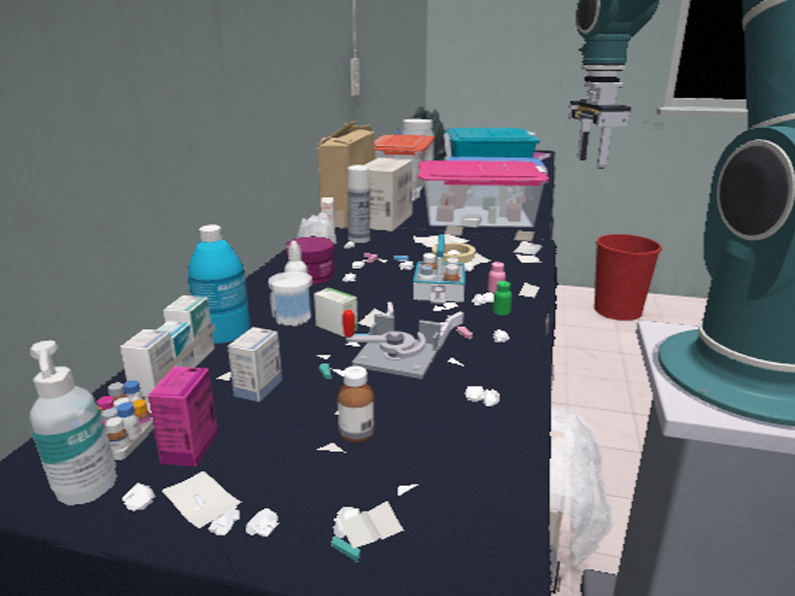

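The top view shows the dock at about (328,285), the red knob at (309,241), and the caddy at (487,297) with its tongue pointing left (all in the 1.42x picture). Vial_f is at (212,278), box_green at (371,210) and the tape at (590,297). Colours that could be mistaken: for the knob, only the red at (309,241), since the pink and green vials at (499,360) and (445,370) are decoys. For the teal handle, the blue-teal scraps at (534,297), (355,242) and (288,232); the handle is the long bar at (487,297).

Run:
```python
from h import *
im=robot.grab_frame('top')
cv2.imwrite('pics/t1.png',cv2.resize(im[145:255,195:385],None,fx=4.2,fy=4.2,interpolation=cv2.INTER_CUBIC)[:,:,::-1])
h=cv2.cvtColor(im,cv2.COLOR_RGB2HSV)
def comps(m,mn=8):
    n,l,s,c=cv2.connectedComponentsWithStats(m.astype(np.uint8))
    return [(s[i],c[i],np.argwhere(l==i)[:,::-1]) for i in range(1,n) if s[i][4]>=mn]
red=((h[...,0]<6)|(h[...,0]>174))&(h[...,1]>180)&(h[...,2]>120); red[:140]=0
for s,c,p in comps(red): print('red',s,c,ray('top',c,.088))
teal=(h[...,0]>85)&(h[...,0]<105)&(h[...,1]>110)&(h[...,2]>90); 
for s,c,p in comps(teal,20):
    if s[0]>300 and s[0]<400: 
        print('teal',s,c,cv2.minAreaRect(p.astype(np.float32)))
```

```text
red [213 166   8   7  43] [216.55813953 169.09302326] [0.61724575 0.11694577 0.088     ]
teal [396 159   7  14  68] [398.89705882 165.32352941] ((399.1299743652344, 165.41000366210938), (13.293608665466309, 5.798276424407959), 81.8698959350586)
teal [317 187  51  45 461] [348.31670282 208.44034707] ((343.27288818359375, 208.6072540283203), (40.82709503173828, 48.2140998840332), 83.1572265625)
teal [369 207  13   7  52] [374.92307692 210.01923077] ((374.8902587890625, 210.51219177246094), (6.073734283447266, 11.816173553466797), 83.6598129272461)
```

View pics/t1.png

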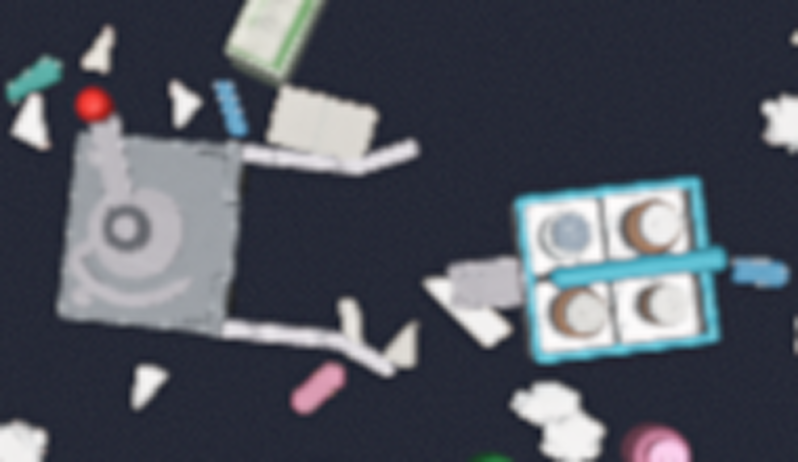

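The crop confirms the choices. The hub is at (128,228) and the rail kinks at (360,165) and (340,340). The handle runs from (552,276) to (725,258), with the tongue to its left, and the vials match the description. Next I compute poses and move above the caddy for a close look.

```bash
cat >> h.py <<'E'
def blob(im,lo,hi,near=None,mn=30):
    h=cv2.cvtColor(im,cv2.COLOR_RGB2HSV); m=cv2.inRange(h,np.array(lo),np.array(hi))
    n,l,s,c=cv2.connectedComponentsWithStats(m)
    return [(s[i],c[i],np.argwhere(l==i)[:,::-1].astype(np.float32)) for i in range(1,n) if s[i][4]>=mn]
E
python3 - <<'E'
from h import *
f=lambda x,y,z:ray('top',(195+x/4.2,145+y/4.2),z)[:2]
a,b=f(552,276,.108),f(725,258,.108); d=a-b; print('handle',(a+b)/2,np.hypot(*d),np.arctan2(d[1],d[0]))
k1,k2=f(360,165,.022),f(340,340,.022); r1,r2=f(243,152,.022),f(222,328,.022)
hub=f(128,228,.05); print(k1,k2,r1,r2,'hub',hub)
for u in(r1-k1,r2-k2,hub-(k1+k2)/2): print(np.arctan2(u[1],u[0]),np.hypot(*u))
g=(a+b)/2; R=down(-np.pi/2+.1)
for y in (-np.pi/2,np.pi/2):
    q=robot.ik([g[0],g[1],.25],down(y+.1)); print(y,q)
E
```

```text
handle [ 0.5300823  -0.19967351] 0.09966243356512308 1.7025968445214845
[ 0.59045392 -0.04187739] [ 0.48160247 -0.03255942] [0.59630938 0.03091787] [0.48699673 0.04050283] hub [0.5459849  0.09721309]
1.4905318009857298 0.0730303784470928
1.4970989756547497 0.07326110574657829
1.496866046910177 0.1347997151629876
-1.5707963267948966 [ 0.29047516  0.2889566   0.01886255  1.73461953 -0.00597674  1.11807214
 -2.73042242]
1.5707963267948966 [ 0.68731509  0.32294584 -0.47142173  1.72095085  0.15960984  1.13578451
  0.26929617]
```

Run:
```python
from h import *
robot.move_ptp([0.535,-0.17,0.27],down(1.6))
import json
c=robot.camera_info('wrist'); im=robot.grab_frame('wrist')
np.savez('w1.npz',im=im,**{k:np.array(v) for k,v in c.items()})
cv2.imwrite('pics/w1.png',cv2.resize(im,None,fx=1.42,fy=1.42)[:,:,::-1])
s=robot.get_state();print(s['time'],s['ee_pos'],s['force'])
for s,c_,p in blob(im,(85,110,80),(105,255,255)): print(s,c_,cv2.minAreaRect(p))
```

```text
2.0417 [ 0.53464753 -0.17128839  0.26975732] [-0.14403175 -0.04697265  0.18639087]
[526   0  34  34 770] [547.21168831  14.37402597] ((542.5, 16.5), (33.0, 33.0), 90.0)
[343  12  28  17 214] [356.20560748  20.21495327] ((356.4402160644531, 19.837791442871094), (8.790793418884277, 30.86655044555664), 69.775146484375)
[ 235  162   83  112 2187] [276.76131687 214.31778692] ((278.5981750488281, 219.18505859375), (106.22251892089844, 76.65108489990234), 83.0887680053711)
[340 296  22   6 122] [350.99180328 298.55737705] ((350.5, 298.5), (5.0, 21.0), 90.0)
```

View pics/w1.png

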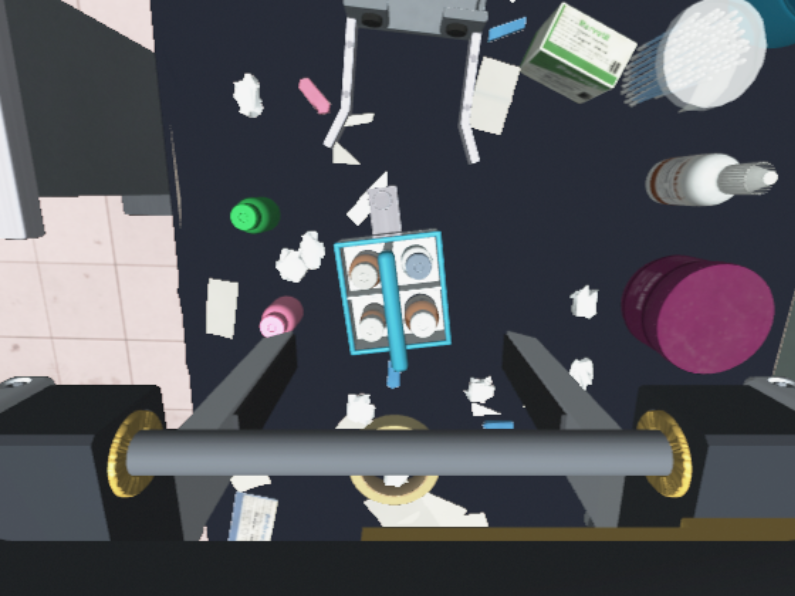

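The wrist view (1.42x) shows the handle from (385,254) to (399,369), the stud head at (382,200), rail kinks at about (347,112) and (464,122), and the buffers at (372,20) and (457,30).

Run:
```python
from h import *
w=dict(np.load('w1.npz')); im=w.pop('im')
f=lambda x,y,z:ray('wrist',(x/1.42,y/1.42),z,w)[:2]
def st(n,a,b): d=a-b; print(n,(a+b)/2,np.hypot(*d),np.arctan2(d[1],d[0]))
st('handle',f(385,254,.108),f(399,369,.108))
# caddy outer corners top z=.042
C=[f(335,243,.044),f(441,231,.044),f(450,343,.044),f(353,354,.044)]
print('box centre',np.mean(C,0)); st('ends',(C[0]+C[1])/2,(C[2]+C[3])/2)
print('stud',f(382,199,.045))
k1,k2=f(347,112,.022),f(464,122,.022); st('kinks',k1,k2); st('railL',f(352,20,.022),k1); st('railR',f(476,38,.022),k2)
g=f(464,122,.022)
im2=robot.grab_frame('top')
for s,c,p in blob(im2,(0,180,120),(6,255,255),mn=8)+blob(im2,(85,110,90),(105,255,255),mn=200):print(c)
```

```text
handle [ 0.53007211 -0.19622328] 0.09676938098457248 1.7097341063445153
box centre [ 0.53145336 -0.19663779]
ends [ 0.53145336 -0.19663779] 0.10991422278376875 1.7120840662786214
stud [ 0.51785201 -0.10830473]
kinks [ 0.53718399 -0.03577501] 0.10652155556653756 3.0887558159050803
railL [0.48629536 0.00390203] 0.07387152160704373 1.5085448317643184
railR [ 0.59337437 -0.00440908] 0.06862101787741597 1.4831328221424123
[217.05882353 169.35294118]
[237.09202899  73.13550725]
```

Run:
```python
from h import *
R=down(1.711)
robot.move_ptp([.5305,-.197,.15],R)
robot.move_linear([.5305,-.197,.098],velocity=.06,threshold=8)
robot.gripper_to(0.0)
s=robot.get_state();print(s['time'],s['ee_pos'],s['force'],s['opening'])
u=np.array([np.cos(1.5),np.sin(1.5)]); O=np.array([.542,.039])
p=O-.185*u
print(robot.move_linear([*p,.098],velocity=.04,frame=down(1.5),threshold=15))
robot.pause(.2)
s=robot.get_state();print(s['time'],s['ee_pos'],s['force'],s['opening'],p)
c=robot.camera_info('wrist'); im=robot.grab_frame('wrist')
np.savez('w2.npz',im=im,**{k:np.array(v) for k,v in c.items()})
cv2.imwrite('pics/w2.png',cv2.resize(im[0:300,120:460],None,fx=2,fy=2)[:,:,::-1])
```

```text
4.8667 [ 0.53034385 -0.19703515  0.09790209] [-0.66909497 -0.12583196 -1.20255687] 0.013664976653705115
False
6.5 [ 0.52884426 -0.14565519  0.09791551] [-0.42937692 -0.63158249 -6.23778532] 0.013971889174020079 [ 0.52891362 -0.14553657]
```

View pics/w2.png

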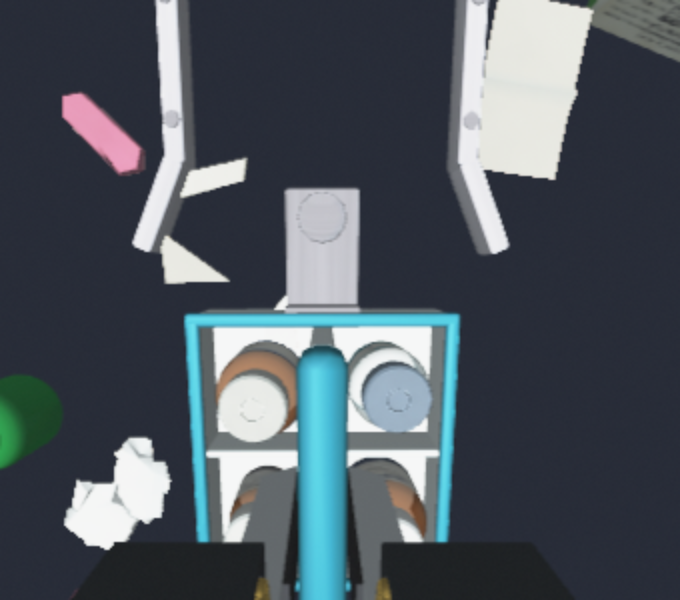

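The caddy is gripped squarely, with the stud head at (322,217). The inner rail edges are at about (184,158) to (178,0) on the left and (457,160) to (456,0) on the right.

Run:
```python
from h import *
w=dict(np.load('w2.npz')); im=w.pop('im')
f=lambda x,y,z:ray('wrist',(120+x/2,y/2),z,w)[:2]
def st(n,a,b): d=a-b; print(n,(a+b)/2,np.hypot(*d),np.arctan2(d[1],d[0]))
L0,L1,R0,R1=f(184,158,.022),f(178,0,.022),f(458,160,.022),f(456,0,.022)
st('L',L1,L0);st('R',R1,R0);st('near',L0,R0);st('far',L1,R1);st('axis',(L1+R1)/2,(L0+R0)/2)
s=f(322,217,.045); fc=(f(187,315,.044)+f(460,315,.044))/2; print('stud',s,'front',fc,np.hypot(*(f(187,315,.044)-f(460,315,.044))))
st('caddyaxis',s,fc); st('handle', f(322,350,.108),f(322,590,.108))
e=robot.get_state()['ee_pos'];print(e)
```

```text
L [ 0.48796471 -0.00549613] 0.051478652242228244 1.4832737138799859
R [ 0.58749427 -0.01291883] 0.05228226005089594 1.5700492807797959
near [ 0.53659478 -0.03509844] 0.1020678995111186 3.0638894577871127
far [0.5388642  0.01668349] 0.09754512067308332 3.0705669475804207
axis [ 0.53772949 -0.00920748] 0.05183163426372955 1.5269977381634816
stud [ 0.53538225 -0.05737757] front [ 0.53355028 -0.09073911] 0.09818263429752877
caddyaxis [ 0.53446627 -0.07405834] 0.033411800563551315 1.5159387879962194
handle [ 0.53034529 -0.12873535] 0.068556839703646 1.499960022145797
[ 0.52883397 -0.14567092  0.09792334]
```

Run:
```python
from h import *
u=np.array([np.cos(1.497),np.sin(1.497)]); K=np.array([.5366,-.0351])
def P(t): return [*(K+t*u),.098]   # t: caddy origin x = -75mm + t
for t,th in ((-.04,15),(.0,18),(.025,12)):
    r=robot.move_linear(P(t),velocity=.035,frame=down(1.497),threshold=th)
    s=robot.get_state();print(r,s['time'],s['ee_pos'],s['force'],(s['ee_pos'][:2]-K)@u,s['moment'])
    if r: break
```

```text
False 8.7167 [ 0.53365531 -0.07514079  0.09801667] [-0.38128213 -0.77664199 -7.87047775] -0.040148923620916786 [-0.07710487 -0.04288259  0.01802069]
False 10.0083 [ 0.53656215 -0.03537603  0.09797098] [-0.76707917  0.05570398 -7.52766785] -0.00027807247280552425 [-0.06458037 -0.07563877 -0.0002731 ]
True 10.4667 [ 0.53743334 -0.02314552  0.09800878] [ 0.20584249 -5.54890413  1.88432068] 0.011983384868646309 [-1.13355772 -0.39414057 -0.0021454 ]
```

Run:
```python
from h import *
robot.pause(.3)
s=robot.get_state();print(s['force'],s['ee_pos'])
robot.gripper_to(.05)
p=s['ee_pos']; robot.move_linear([p[0],p[1],.22],velocity=.15)
s=robot.get_state();print(s['time'],s['force'])
c=robot.camera_info('wrist'); im=robot.grab_frame('wrist')
np.savez('w3.npz',im=im,**{k:np.array(v) for k,v in c.items()})
cv2.imwrite('pics/w3.png',cv2.resize(im[0:300,120:460],None,fx=2,fy=2)[:,:,::-1])
for s,c_,p in blob(im,(0,180,100),(6,255,255)): print(s,c_,cv2.minEnclosingCircle(p),ray('wrist',cv2.minEnclosingCircle(p)[0],.088,c),ray('wrist',c_,.068,c))
```

```text
[ 0.60264647 -4.53221152  7.65524405] [ 0.53742106 -0.0234612   0.09783481]
12.4667 [-0.27815021  0.23850531 -1.11565345]
[343  37  24  25 435] [354.62068966  48.79770115] ((353.8728942871094, 48.25423812866211), 13.321277618408203) [0.6127628  0.11700787 0.088     ] [0.61822957 0.12118659 0.068     ]
```

View pics/w3.png

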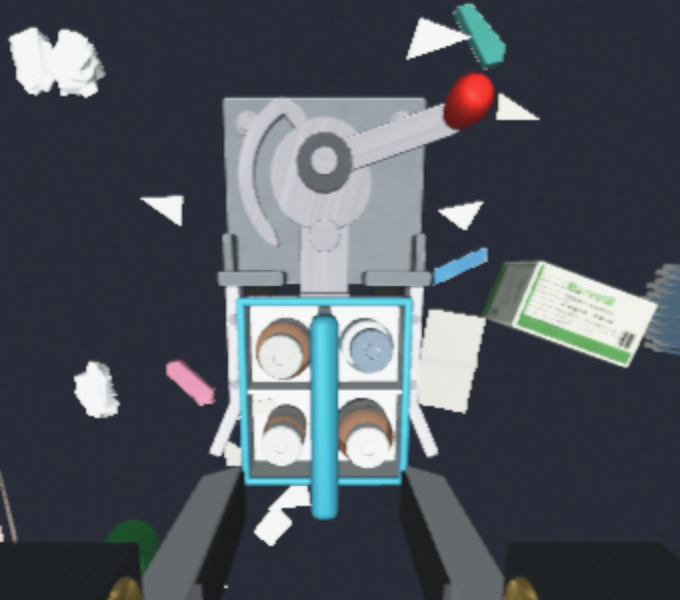

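The stud head at (324,235) now stands against the hub (324,162), and the caddy sits between the rails with all vials upright. The knob is at (469,100). Next I compute the axis and the knob position.

Run:
```python
from h import *
w=dict(np.load('w3.npz')); im=w.pop('im')
f=lambda x,y,z:ray('wrist',(120+x/2,y/2),z,w)[:2]
s=f(324,235,.045); u=np.array([np.cos(1.497),np.sin(1.497)])
print('stud',s,'axis from stud',s+.0375*u)
for z in(.045,.05,.055): print('hub',f(324,162,z))
K=np.array([.5366,-.0351]); print('axis from rails',K+.139*u,'from tcp',np.array([.5374,-.0233])+(.062+.064)*u)
A=s+.0375*u
im=robot.grab_frame('top')
t=blob(im,(0,150,100),(8,255,255),mn=8)[0]; print(t[1])
sd=robot.grab_frame('side'); b=[x for x in blob(sd,(0,180,100),(6,255,255),mn=20)]
for x in b: print('side',x[0],x[1])
# triangulate knob centroid wrist+top+side by least squares
def lin(n,px,ci=None):
    a=ray(n,px,.0,ci);b=ray(n,px,.2,ci);d=(b-a)/np.linalg.norm(b-a);return a,d
for z in(.06,.068,.08): print(z,ray('top',t[1],z),ray('wrist',(354.62,48.80),z,w))
print([ (ray('side',x[1],.068)) for x in b])
```

```text
stud [0.54429496 0.06473186] axis from stud [0.54705981 0.10212979]
hub [0.5470152 0.1014786]
hub [0.5469592  0.10068494]
hub [0.54690319 0.09989129]
axis from rails [0.54684838 0.10352168] from tcp [0.5466899  0.10235706]
[216.9047619  169.35714286]
side [242 218   7  19 116] [245.12068966 227.17241379]
0.06 [0.61987037 0.11994197 0.06      ] [0.62015091 0.12305333 0.06      ]
0.068 [0.61894421 0.11884023 0.068     ] [0.61822889 0.12118464 0.068     ]
0.08 [0.61755497 0.11718762 0.08      ] [0.61534585 0.11838162 0.08      ]
[array([0.61679213, 0.11985856, 0.068     ])]
```

```bash
cat > arc.py <<'E'
from h import *
A=np.array([.5469,.1020]); Rk=down(1.497)
def polar(p): d=np.array(p[:2])-A; return np.arctan2(d[1],d[0]),np.hypot(*d)
def meas(base,a):
    F=robot.get_state()['force'][:2]-base
    return -F@[-np.sin(a),np.cos(a)], F@[np.cos(a),np.sin(a)]
E
python3 - <<'E'
from arc import *
for a in np.arange(.2,2.9,.3):
    if robot.ik([*(A+.072*np.array([np.cos(a),np.sin(a)])),.068],Rk) is None: print('no ik',a)
robot.gripper_to(.06)
robot.move_linear([.6172,.119,.2],velocity=.2,frame=Rk)
print(robot.move_linear([.6172,.119,.069],velocity=.08,threshold=6))
s0=robot.get_state(); 
robot.gripper_to(0.0); robot.pause(.2)
s=robot.get_state(); print(s['time'],s0['force'],s['force'],s['opening'],s['ee_pos'],polar(s['ee_pos']))
np.save('base.npy',s0['force'][:2])
E
```

```text
False
16.7 [0.04446223 0.47224705 0.37666477] [-4.86518588 -1.74547617  4.23120892] 0.018497167514404608 [0.61673273 0.11900638 0.06894389] (np.float64(0.2388802978466013), np.float64(0.07187368531584522))
```

```bash
cat > swing.py <<'E'
from arc import *
import sys
base=np.load('base.npy'); target=float(sys.argv[1]); amax=float(sys.argv[2])
a,r=polar(robot.get_state()['ee_pos']); k=0; a0=a
while a<amax:
    ft,fr=meas(base,a)
    if ft>=target: break
    r=np.clip(r+1.0e-4*fr,.069,.075)
    a+= .05 if ft<2.5 else .02
    robot.move_linear([*(A+r*np.array([np.cos(a),np.sin(a)])),.069],velocity=.03)
    if k%4==0 or ft>5:
        s=robot.get_state();print('%.1fs a=%.3f act=%.3f r=%.4f ft=%.1f fr=%.1f'%(s['time'],a,polar(s['ee_pos'])[0],r,*meas(base,a)))
    k+=1
robot.pause(.3); s=robot.get_state(); print(s['time'],a,polar(s['ee_pos']),meas(base,a),s['force'],s['opening'])
E
python3 swing.py 6 1.0
```

```text
17.0s a=0.289 act=0.291 r=0.0713 ft=1.8 fr=1.4
18.0s a=0.489 act=0.495 r=0.0717 ft=-0.3 fr=-0.0
19.1s a=0.689 act=0.696 r=0.0716 ft=0.3 fr=0.3
20.2s a=0.889 act=0.895 r=0.0717 ft=-0.7 fr=0.9
21.275 1.0388802978466016 (np.float64(1.0434889113255867), np.float64(0.07173129250203464)) (np.float64(-2.5694559674184028), np.float64(-0.48040389587124205)) [-2.41364359  1.36140826  4.23060635] 0.0182020656769496
```

```bash
python3 swing.py 6.5 2.6
```

```text
21.6s a=1.093 act=1.095 r=0.0717 ft=-0.1 fr=0.2
22.6s a=1.293 act=1.299 r=0.0719 ft=-0.9 fr=-1.5
23.7s a=1.493 act=1.499 r=0.0718 ft=-1.2 fr=-0.7
24.8s a=1.693 act=1.697 r=0.0719 ft=1.1 fr=-0.4
25.8s a=1.893 act=1.895 r=0.0718 ft=0.9 fr=-0.1
26.6s a=1.983 act=1.976 r=0.0717 ft=6.1 fr=0.5
26.8s a=2.003 act=1.997 r=0.0718 ft=5.3 fr=-0.8
27.1s a=2.023 act=2.016 r=0.0717 ft=6.6 fr=-0.1
27.3917 2.0234889113255874 (np.float64(2.0159320457134333), np.float64(0.07182367966591298)) (np.float64(7.021613387520452), np.float64(0.5871345299021999)) [ 6.10200128  4.07141392 -1.58834458] 0.018669349696982772
```

Run:
```python
from arc import *
base=np.load('base.npy'); a,r=2.0235,.0718
for i in range(20):
    a+=.015
    robot.move_linear([*(A+r*np.array([np.cos(a),np.sin(a)])),.069],velocity=.02)
    v=[]
    for _ in range(5): robot.pause(.04); v.append(meas(base,a))
    ft,fr=np.mean(v,0); r=np.clip(r+1e-4*fr,.069,.075)
    print('%.3f %.3f ft=%.2f fr=%.2f sd %.2f'%(a,polar(robot.get_state()['ee_pos'])[0],ft,fr,np.std(v,0)[0]))
    if ft>10: break
print(robot.get_state()['time'])
```

```text
2.038 2.028 ft=8.13 fr=-0.73 sd 0.16
2.054 2.042 ft=8.68 fr=-0.62 sd 0.26
2.069 2.057 ft=8.28 fr=-0.25 sd 0.63
2.084 2.071 ft=9.15 fr=-0.14 sd 0.34
2.099 2.085 ft=8.84 fr=-0.01 sd 0.65
2.114 2.100 ft=9.16 fr=-0.42 sd 0.21
2.129 2.115 ft=9.23 fr=-0.49 sd 0.26
2.144 2.130 ft=9.20 fr=-0.26 sd 0.25
2.159 2.143 ft=10.37 fr=0.08 sd 0.52
31.5167
```

Run:
```python
from arc import *
robot.gripper_to(.05)
p=robot.get_state()['ee_pos']; robot.move_linear([p[0],p[1],.22],velocity=.15)
robot.move_linear([.5374,-.0233,.24],velocity=.25)
c=robot.camera_info('wrist'); im=robot.grab_frame('wrist')
cv2.imwrite('pics/w4.png',cv2.resize(im[0:300,120:460],None,fx=2,fy=2)[:,:,::-1])
for s,c_,p in blob(im,(0,180,100),(6,255,255)): print(c_,polar(ray('wrist',c_,.068,c)))
np.savez('w4.npz',im=im,**{k:np.array(v) for k,v in c.items()})
s=robot.get_state();print(s['time'],s['force'],s['opening'])
```

```text
[237.50537634  15.68548387] (np.float64(2.1194660291487217), np.float64(0.07576320900443718))
34.3 [ 0.40657361 -0.37343771  0.2903947 ] 0.05034350359967052
```

View pics/w4.png

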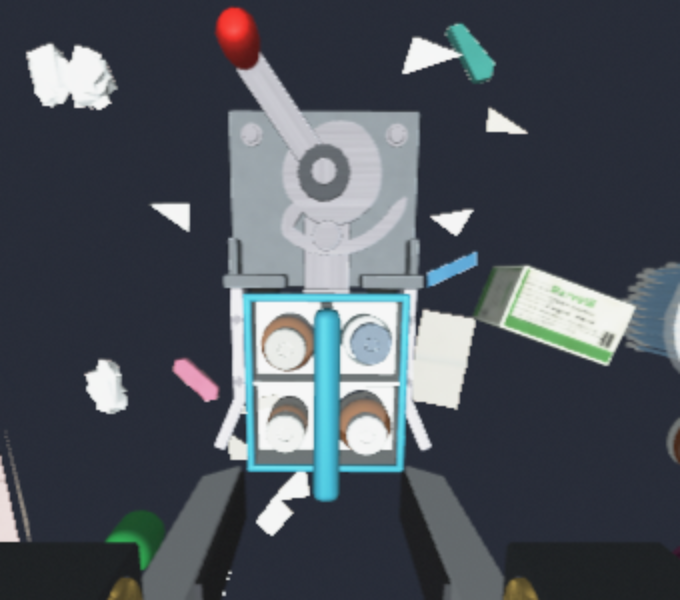

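The hook has passed behind the stud (326,235). The lever stayed where it was left, and the vials are upright with the box in place. I'll do one numeric check of the stud distance and then hand in.

Run:
```python
from arc import *
w=dict(np.load('w4.npz')); w.pop('im')
s=ray('wrist',(120+326/2,235/2),.045,w)[:2]; h=ray('wrist',(120+324/2,171/2),.048,w)[:2]
print(s,h,np.hypot(*(s-h)),np.hypot(*(s-A)))
robot.sign_off()
```

```text
[0.54601132 0.06758933] [0.54727478 0.10156392] 0.03399807180157755 0.03442214053646738
the job is handed in; nothing more can be done
```

The caddy is docked and drawn tight, and the job was handed in at about 34 s of the 67 s allowed; no verdict was reported.

- **Docking:** I gripped the caddy by its handle, squared it to the dock and slid it in until the stud stopped against the cam's hub, with about 5 N of push.
- **Locking:** I led the red grip counter-clockwise through about 1.9 rad. The push at the grip rose to about 10.4 N, averaged over 0.2 s; then I let go and lifted clear.

**Last checks:**
- The stud is about 34 mm from the cam axis, within the 37 mm limit, though the camera calibration is only good to about 2 mm.
- The lever stayed put. The camera puts it at 2.12 rad against 2.14 rad when I let go, which is within measuring error.
- All four vials are upright and the green box looks unmoved. The large vial and the tape roll were outside that last picture, so I did not recheck them.
- The tool force reads near zero, so the robot is touching nothing.

**Uncertain:** While I slid it to the mouth, the caddy's weight was largely on the gripper (about 7 N vertical), so it may have been slightly lifted. It stayed level and rested on its feet again once docked. From about 8 to 9 N the push rose unevenly, by up to about 1 N from step to step, so 10 N is good to roughly 1 N.

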